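# Load the reagent caddy

### The job

Put the four white reagent bottles that stand out on the bench (red, blue, yellow and green, with cap and band of one colour) into the grey caddy, each upright in the cup of its own colour. Set each one down rather than dropping it. Leave the two brown bottles with red and blue caps standing where they are; the things at the back and sides are not part of the job.

Things in the scene. Friction and masses are not known exactly. Their poses are not given: they have to be found in the camera images.
- bottle_red: loose round white plastic reagent bottle with a red screw cap and a red band round its label; upright, body 29 mm in diameter and 58 mm tall, cap 17 mm in diameter on top, 71 mm tall over all, about 75 g. Grip it across the body. At the start bottles stand 80 mm apart or more. Origin: centre of its underside; z up through the cap
- bottle_blue: loose round white plastic reagent bottle with a blue screw cap and a blue band round its label; upright, body 29 mm in diameter and 58 mm tall, cap 17 mm in diameter on top, 71 mm tall over all, about 75 g. Grip it across the body. At the start bottles stand 80 mm apart or more. Origin: centre of its underside; z up through the cap
- bottle_yellow: loose round white plastic reagent bottle with a yellow screw cap and a yellow band round its label; upright, body 29 mm in diameter and 58 mm tall, cap 17 mm in diameter on top, 71 mm tall over all, about 75 g. Grip it across the body. At the start bottles stand 80 mm apart or more. Origin: centre of its underside; z up through the cap
- bottle_green: loose round white plastic reagent bottle with a green screw cap and a green band round its label; upright, body 29 mm in diameter and 58 mm tall, cap 17 mm in diameter on top, 71 mm tall over all, about 75 g. Grip it across the body. At the start bottles stand 80 mm apart or more. Origin: centre of its underside; z up through the cap
- cup_red: red square open cup, fixed: 56 mm wide outside, 50 inside, 22 tall, floor 3 thick. Origin: centre of underside, 3 mm above the table (inner floor 6, rim 25 above it). Four cups stand in a row along their y axis, 60 mm apart, in varying order, in the fixed grey caddy (64 x 248 mm, 16 tall, a 14 mm lug at each end); x runs across the row
- cup_blue: blue square open cup, fixed: 56 mm wide outside, 50 inside, 22 tall, floor 3 thick. Origin: centre of underside, 3 mm above the table (inner floor 6, rim 25 above it). Four cups stand in a row along their y axis, 60 mm apart, in varying order, in the fixed grey caddy (64 x 248 mm, 16 tall, a 14 mm lug at each end); x runs across the row
- cup_yellow: yellow square open cup, fixed: 56 mm wide outside, 50 inside, 22 tall, floor 3 thick. Origin: centre of underside, 3 mm above the table (inner floor 6, rim 25 above it). Four cups stand in a row along their y axis, 60 mm apart, in varying order, in the fixed grey caddy (64 x 248 mm, 16 tall, a 14 mm lug at each end); x runs across the row
- cup_green: green square open cup, fixed: 56 mm wide outside, 50 inside, 22 tall, floor 3 thick. Origin: centre of underside, 3 mm above the table (inner floor 6, rim 25 above it). Four cups stand in a row along their y axis, 60 mm apart, in varying order, in the fixed grey caddy (64 x 248 mm, 16 tall, a 14 mm lug at each end); x runs across the row
- brown_red: loose bottle shaped and sized like the reagent bottles, but dark brown, no band, red cap; to be left alone. Origin: centre of its underside, z up. (A fixed pipette stand, 0.33 m tall, fills x 0.51 to 0.73, y -0.42 to -0.11, behind the bottles on the right; a fixed analyser 0.13 m tall lies in front on the left, its nearest corner at x 0.41, y 0.18)
- brown_blue: loose bottle shaped and sized like the reagent bottles, but dark brown, no band, blue cap; to be left alone. Origin: centre of its underside, z up. (A fixed pipette stand, 0.33 m tall, fills x 0.51 to 0.73, y -0.42 to -0.11, behind the bottles on the right; a fixed analyser 0.13 m tall lies in front on the left, its nearest corner at x 0.41, y 0.18)
There are look-alikes about, which are no part of the job. There is more than one size of the cup_red; the job needs the smallest.

How it is judged:
By the outcome, as a careful person would: the job done as asked, in the order asked, and still so for the second after the job is handed in, with the robot touching nothing.
It also fails if it takes over 120 s, if anything falls off the work surface, if the arm or the gripper's body presses on something with over 40 N, if the wrist force passes 120 N, or if a joint passes its speed limit or range.

### The arm

A 6-joint arm with a two-finger parallel gripper is mounted at the origin on the work surface; the furniture and walls round the work are solid. World frame = base frame: x ahead of the robot, y to its left, z up, the work surface at z = 0. Lengths are in m, angles in rad, forces in N, time in s.
With the tool pointing down it reaches from about 0.4 to 0.825 m from the base axis. Payload 7 kg.
Tool frame: the origin (TCP) lies at the very end of the fingers, on their centre line; the grasp point (between the pads) lies 19 mm behind it; z points along the fingers, y is the line along which they close (so a half turn about z gives the same grasp; the last joint's range is limited). The gripper opens to 88 mm and grips with 3 to 60 N. Pads are 19 mm wide; open, the fingers measure 130 mm over their backs; the gripper's body (78 mm by 193 mm) begins 47 mm behind the grasp point.
Start: joints at [-0.841, 0.359, 0.012, 0, -1.224, -0.288], TCP at [0.289, -0.61, 0.2] pointing down, gripper open.
Joint ranges: [-3.07, 3.07], [-1.43, 2.12], [-1.02, 1.25], [-3.03, 1.67], [-3.05, -0], [-3.03, 3.03]. Speed limits (rad/s): [2.39, 2.39, 3.01, 3.14, 3.14, 3.14].

### API

Orientations are given as a unit quaternion [w, x, y, z].
In Python, from plant import arm, get_image, job gives the robot as it stands.
- The arm moves only by the tool drive_tool, never from a script. Its argument "increments" is a list of rows, each an object with "delta_pos": the shift along the tool's x, y, z as a fraction of full scale, a list of three; "dr": the turn, a rotation vector about the tool's x, y, z as a fraction of full scale, a list of three. A call has 1 to 8 rows; each row is the pose to reach, as a shift and turn from the pose commanded when the call began, along the tool's axes at that moment; what a row does not reach only later rows make up. Full scale, the value 1, is 12 cm for a shift and 0.5 rad for a turn. A row lasts 1/10 s, in which the tool goes at most 50 mm and 8.59 degrees, less where a joint would pass 70% of its speed; a pose out of reach is approached as far as the arm can. A call with a number of a shift or a turn outside -1 to 1 is refused whole. A call with a gripper value outside its range is refused whole. "fingers" is the opening, from 0 (shut) to 1 (fully open), set as the call begins (left out, the last holds). The fingers move at their own pace and stop on an object; "grip_force" is the grip in N (left out, the last holds). Time passes only in rows, so rows that repeat a pose let the fingers close. It gives the time, the measured TCP pose, the force, the opening and the grip force at its end, in the units of the state.
- arm.sense(): the state, without advancing time (a new reading comes with each control period).
- get_image(name): name is "scene" or "top" or "wrist"; returns a dict with "img" (420x560x3 uint8, red, green, blue), "depth" (420x560 float32, m along the optical axis (not along the pixel's ray), 0 where there is no reading), "fx", "fy", "cx", "cy" (pixels), "k1" (the pictures are not rectified: a ray, as slopes to the right and down, at radius r is drawn at 1 + k1 r^2 times it, then the intrinsics apply), "R" (3x3) and "t" (3): a world point X has camera coordinates R X + t; the wrist camera has in their place "T_tool_cam" (4x4, takes a point from camera to tool coordinates, whose origin is the TCP and whose axes are the flange's). Camera axes: x right, y down, z forward; pixel columns grow to the right and rows downward; lengths in m; the calibration is good to about 2 mm. A picture is of the moment at which its call begins: read the wrist's pose just before it.
- job.finish_job(): hands the job in; it is judged then, once.
The state is a dict: "t": time; "joint_pos": joint angles; "joint_vel": joint speeds; "joint_torque": joint torques, N m; "ee_pos": TCP position; "eef_rot": TCP orientation; "wrist_force": force on the tool from outside, world axes, zero at the start; "torque": the same for the moment, N m; "grip_width": finger opening in m; "finger_force": force on a finger pad.
Only numpy, scipy, OpenCV 4.12 (cv2) and the standard library are available. Lean on these libraries where they do the work, as an engineer would, in place of code of your own. Each camera call takes 0.05 s, during which the arm holds its last target. There are 200 camera calls.

## Working session

There is one attempt and no reset: what is moved stays moved. The work goes in short steps, Python scripts to look and compute and a tool call to move; the robot and the scene stay as the last step left them, time stands still between calls to the robot, and variables do not carry over. Pictures are saved under pics/ and viewed, at most 14 in all, crops included, and the job is handed in when it is done.

Besides the shell and the picture viewer there is one more tool, called after ">>>" as a command line: name --argument value ..., lists and objects as JSON in quotes. drive_tool: Moves the arm, as the interface text tells. Its arguments: {"type":"object","properties":{"increments":{"type":"array"},"fingers":{"type":"number"},"grip_force":{"type":"number"}},"required":["increments"]}

```bash
ls; mkdir -p pics
cat > h.py <<'E'
import numpy as np, cv2, pickle
from plant import arm, get_image, job
def grab(n):
    s=arm.sense(); c=get_image(n); c['s']=s
    pickle.dump(c,open(f'pics/{n}.pkl','wb')); return c
E
python3 - <<'E'
from h import *
for n in('scene','top','wrist'):
    c=grab(n); cv2.imwrite(f'pics/{n}0.png',c['img'][:,:,::-1])
    print(n,{k:np.round(v,4).tolist() for k,v in c.items() if k not in('img','depth','s')},(c['depth']>0).mean())
print(arm.sense())
E
```

```text
pics
scene {'fx': 535.2308, 'fy': 535.2308, 'cx': 281.9221, 'cy': 206.2584, 'k1': -0.0134, 'R': [[-0.8797, -0.4751, -0.022], [-0.2458, 0.4936, -0.8342], [0.4072, -0.7284, -0.551]], 't': [0.5144, 0.156, 1.202]} 0.9960034013605442
top {'fx': 382.6852, 'fy': 382.6852, 'cx': 278.4678, 'cy': 217.0562, 'k1': -0.0173, 'R': [[0.0125, -0.9996, -0.0261], [-0.9858, -0.008, -0.1679], [0.1676, 0.0279, -0.9855]], 't': [0.0692, 0.5698, 0.8553]} 0.9959523809523809
wrist {'fx': 303.6356, 'fy': 303.6356, 'cx': 277.1677, 'cy': 209.0069, 'k1': -0.0149, 'T_tool_cam': [[-0.0012, -0.9576, -0.2882, 0.0794], [1.0, -0.0013, 0.0001, -0.0007], [-0.0004, -0.2882, 0.9576, -0.1839], [0.0, 0.0, 0.0, 1.0]]} 0.9961947278911565
{'t': 0.15, 'joint_pos': array([-8.40911891e-01,  3.59219953e-01,  1.12290591e-02, -2.43323953e-04,
       -1.22410314e+00, -2.88065496e-01]), 'joint_vel': array([-0.00153922, -0.00087006,  0.00270614,  0.00094593,  0.00011949,
        0.00045514]), 'joint_torque': array([ 4.07858743e-04, -5.83277714e+01,  2.93291420e+01,  7.00120032e+00,
        8.74558435e-03, -1.11286101e-04]), 'ee_pos': array([ 0.28837835, -0.60982575,  0.199124  ]), 'eef_rot': array([-2.16279906e-04, -2.19076627e-01,  9.75707434e-01,  6.22352971e-04]), 'wrist_force': array([0.22263783, 0.26280195, 0.09078425]), 'torque': array([0.02491178, 0.01387352, 0.02274004]), 'finger_force': 0.0, 'grip_width': 0.08783671497458931}
```

View pics/scene0.png

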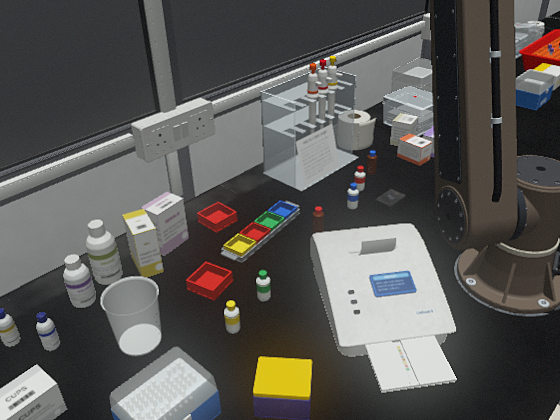

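View pics/top0.png

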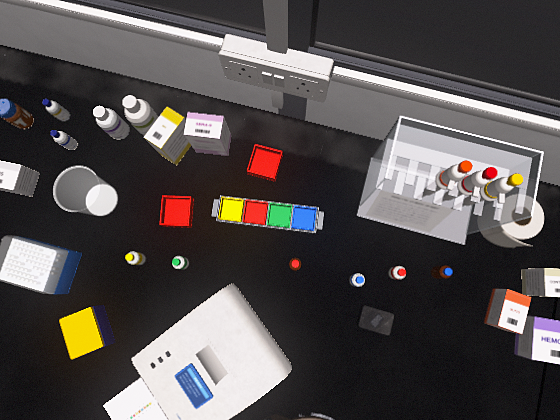

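Both views show the same things.
- **White bottles** (top view, scene view): red (399,271), (360,170); blue (358,280), (352,188); yellow (133,257), (231,305); green (179,262), (263,275).
- **Could be confused with them:** brown-red (295,264), (318,212); brown-blue (446,271), (372,153); blue-capped bottles at the back left (55,110) and (64,140); and the stand's bottles (465,167), (490,174), (516,180).
- **Red cups:** the small one is in the caddy at (256,212). The two large loose trays are at (177,211) and (265,162).

I choose the white ones on the bench and the caddy cups, then check them in a crop.

```bash
cat >> h.py <<'E'
def ray(c,uv):
    K=np.array([[c['fx'],0,c['cx']],[0,c['fy'],c['cy']],[0,0,1]])
    p=cv2.undistortPoints(np.array([[uv]],float),K,np.array([c['k1'],0,0,0.]))[0,0]
    if 'R' in c: R,o=c['R'].T,-c['R'].T@c['t']
    else:
        w,x,y,z=c['s']['eef_rot']; from scipy.spatial.transform import Rotation as Q
        A=Q.from_quat([x,y,z,w]).as_matrix(); T=c['T_tool_cam']; R=A@T[:3,:3]; o=A@T[:3,3]+c['s']['ee_pos']
    return o,R@np.r_[p,1]
def plane(c,uv,z):
    o,d=ray(c,uv); return o+d*(z-o[2])/d[2]
def tri(c1,u1,c2,u2):
    (a,d),(b,e)=ray(c1,u1),ray(c2,u2)
    s=np.linalg.lstsq(np.c_[d,-e],b-a,rcond=None)[0]
    p,q=a+s[0]*d,b+s[1]*e; return (p+q)/2,np.linalg.norm(p-q)
HUE={'red':[(0,8),(172,180)],'blue':[(100,125)],'yellow':[(22,34)],'green':[(50,85)]}
def blob(c,col,uv,r,s=120,v=60):
    """mask of colour component(s) in window; returns biggest contour"""
    h=cv2.cvtColor(c['img'],cv2.COLOR_RGB2HSV); m=np.zeros(h.shape[:2],np.uint8)
    for lo,hi in HUE[col]: m|=cv2.inRange(h,(lo,s,v),(hi,255,255))
    w=np.zeros_like(m); u,y=map(int,uv); w[max(0,y-r):y+r+1,max(0,u-r):u+r+1]=1
    cs=cv2.findContours(m*w,cv2.RETR_EXTERNAL,cv2.CHAIN_APPROX_NONE)[0]
    return max(cs,key=cv2.contourArea)
def cen(k): m=cv2.moments(k); return np.array([m['m10'],m['m01']])/m['m00']
E
python3 - <<'E'
from h import *
T=pickle.load(open('pics/top.pkl','rb'));S=pickle.load(open('pics/scene.pkl','rb'))
for n,col,t,s in [('red','red',(399,271),(360,169)),('blue','blue',(358,280),(352,188)),('yellow','yellow',(133,257),(231,304)),('green','green',(179,262),(263,274)),('brR','red',(295,264),(318,211)),('brB','blue',(446,271),(372,153))]:
    a=blob(T,col,t,9);b=blob(S,col,s,7 if n!='brR' else 6);ca,cb=cen(a),cen(b)
    p,e=tri(T,ca,S,cb);print(n,ca.round(1),cb.round(1),cv2.boundingRect(a),cv2.boundingRect(b),p.round(4),round(e,4),'plane.065',plane(T,ca,.066)[:2].round(4))
for col,t,s in [('red',(256,212),(257,232)),('blue',(305,218),(286,210)),('yellow',(231,210),(239,245)),('green',(280,215),(269,222))]:
    a=blob(T,col,t,20);b=blob(S,col,s,20)
    ra,rb=cv2.minAreaRect(a),cv2.minAreaRect(b)
    p,e=tri(T,ra[0],S,cen(b));print(col,ra,p.round(4),round(e,4),plane(T,ra[0],.022)[:2].round(4))
t=cv2.resize(T['img'][180:300,100:480],None,fx=2,fy=2,interpolation=2);s=cv2.resize(S['img'][130:340,210:400],None,fx=1.4,fy=1.4)
o=np.zeros((t.shape[0]+s.shape[0],760,3),np.uint8);o[:240]=t;o[240:,:s.shape[1]]=s;cv2.imwrite('pics/crop.png',o[:,:,::-1])
E
```

```text
red [401.6 271.9] [360.1 168.1] (398, 269, 8, 7) (357, 165, 7, 7) [ 0.4441 -0.2044  0.0633] 0.0018 plane.065 [ 0.4432 -0.204 ]
blue [359.4 279.4] [352.8 185.5] (356, 277, 8, 6) (350, 182, 7, 8) [ 0.4267 -0.1092  0.0629] 0.0025 plane.065 [ 0.4255 -0.1091]
yellow [128.5 256.8] [230.6 304.4] (125, 253, 9, 8) (226, 300, 10, 11) [0.4706 0.42   0.0654] 0.0008 plane.065 [0.4702 0.4195]
green [175.4 261.4] [262.4 273.7] (172, 259, 8, 6) (259, 270, 8, 9) [0.4617 0.3105 0.0641] 0.0009 plane.065 [0.4612 0.3097]
brR [294.9 263.3] [317.9 210. ] (291, 259, 9, 9) (313, 206, 10, 11) [0.461  0.0362 0.0613] 0.0018 plane.065 [0.46   0.0359]
brB [447.8 271.2] [372.1 152.4] (443, 268, 10, 8) (369, 150, 7, 6) [ 0.4468 -0.3082  0.0631] 0.0022 plane.065 [ 0.4457 -0.3075]
red ((254.93081665039062, 211.55386352539062), (23.566598892211914, 23.442564010620117), 7.125016689300537) [0.5875 0.1339 0.0197] 0.0005 [0.5868 0.1336]
blue ((303.6041259765625, 217.36517333984375), (23.01772689819336, 23.601932525634766), 6.709836959838867) [0.5743 0.0147 0.0191] 0.0009 [0.5734 0.0147]
yellow ((230.80770874023438, 208.5384979248047), (23.814666748046875, 23.442564010620117), 7.125016689300537) [0.5958 0.1943 0.0166] 0.0019 [0.5939 0.193 ]
green ((279.0716857910156, 214.39076232910156), (22.900880813598633, 23.426668167114258), 6.709836959838867) [0.5808 0.0746 0.0199] 0.0004 [0.5802 0.0744]
```

View pics/crop.png

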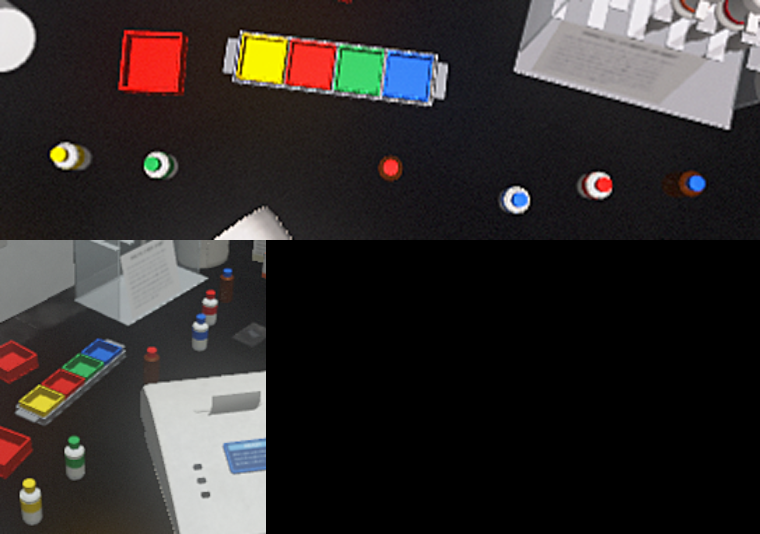

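The crop confirms it: the white bottles with bands are yellow, green, blue and red. The brown pair is at (390,168) and (690,183). The caddy row runs yellow, red, green, blue, and its red cup is visibly smaller than the loose trays. I move towards red, turning the tool so the gripper stays clear of the stand.

>>> drive_tool --increments '[{"delta_pos":[-0.08,0.17,0],"dr":[0,0,0.2]},{"delta_pos":[-0.17,0.36,0],"dr":[0,0,0.4]},{"delta_pos":[-0.26,0.54,0],"dr":[0,0,0.6]},{"delta_pos":[-0.35,0.72,0],"dr":[0,0,0.8]},{"delta_pos":[-0.43,0.9,0],"dr":[0,0,0.88]},{"delta_pos":[-0.43,0.9,0],"dr":[0,0,0.88]}]' --fingers 0.8 --grip_force 20

```text
t: 0.75
ee_pos: [0.2888, -0.4883, 0.2003]
eef_rot: [0.0, -0.001, 1.0, 0.0]
wrist_force: [0.5, -0.1, 0.1]
grip_width: 0.0702
finger_force: 0.0
```

```bash
cat >> h.py <<'E'
from scipy.spatial.transform import Rotation as Q
def go(x,y,z,yaw=-180):
    """units of delta_pos / dr needed from measured pose to target (tool down, tool x at yaw deg)"""
    s=arm.sense(); w,a,b,c=s['eef_rot']; A=Q.from_quat([a,b,c,w])
    t=np.radians(yaw); D=Q.from_matrix(np.c_[[np.cos(t),np.sin(t),0],[np.sin(t),-np.cos(t),0],[0,0,-1]])
    print('dp',(A.inv().apply(np.array([x,y,z])-s['ee_pos'])/.12).round(3),'dr',((A.inv()*D).as_rotvec()/.5).round(3),'at',s['ee_pos'].round(4),'w',round(s['grip_width'],4),'F',np.round(s['wrist_force'],1),'t',s['t'])
E
python3 - <<'E'
from h import *
go(.4435,-.204,.15)
T=pickle.load(open('pics/top.pkl','rb'))
for p in [(235,285),(292,360),(132,360)]: print(plane(T,p,.13).round(3))
E
```

```text
dp [-1.293  2.367  0.42 ] dr [0.001 0.001 0.004] at [ 0.2888 -0.4883  0.2003] w 0.0702 F [ 0.5 -0.1  0.1] t 0.75
[0.41  0.162 0.13 ]
[0.262 0.042 0.13 ]
[0.256 0.369 0.13 ]
```

>>> drive_tool --increments '[{"delta_pos":[-0.12,0.2,0]},{"delta_pos":[-0.24,0.4,0]},{"delta_pos":[-0.36,0.6,0]},{"delta_pos":[-0.48,0.8,0]},{"delta_pos":[-0.6,1.0,0]}]'

```text
$.increments[0]: bad value
```

>>> drive_tool --increments '[{"delta_pos":[-0.12,0.2,0]},{"delta_pos":[-0.24,0.4,0]},{"delta_pos":[-0.36,0.6,0]},{"delta_pos":[-0.48,0.8,0]},{"delta_pos":[-0.6,1.0,0]},{"delta_pos":[-0.6,1.0,0]}]'

```text
$.increments[0]: bad value
```

Run:
```python
from h import *
go(.4435,-.204,.15)
c=grab('wrist'); cv2.imwrite('pics/w1.png',c['img'][:,:,::-1])
```

```text
dp [-1.293  2.367  0.42 ] dr [0.001 0.001 0.004] at [ 0.2888 -0.4883  0.2003] w 0.0702 F [ 0.5 -0.1  0.1] t 0.75
```

View pics/w1.png

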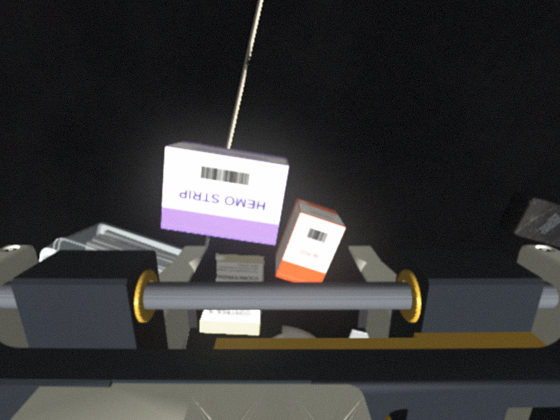

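The moves were refused because each row needs "dr". The picture shows the wrist view over the boxes on the right: HEMO STRIP at (225,190), with the fingers at (185,290) and (375,290).

>>> drive_tool --increments '[{"delta_pos":[-0.12,0.2,0],"dr":[0,0,0]},{"delta_pos":[-0.24,0.4,0],"dr":[0,0,0]},{"delta_pos":[-0.36,0.6,0],"dr":[0,0,0]},{"delta_pos":[-0.48,0.8,0],"dr":[0,0,0]},{"delta_pos":[-0.6,1.0,0],"dr":[0,0,0]}]'

```text
t: 1.3
ee_pos: [0.3615, -0.37, 0.1997]
eef_rot: [-0.0, -0.001, 1.0, -0.0]
wrist_force: [1.0, 0.6, 0.6]
grip_width: 0.0705
finger_force: 0.0
```

>>> drive_tool --increments '[{"delta_pos":[-0.12,0.2,0],"dr":[0,0,0]},{"delta_pos":[-0.24,0.4,0],"dr":[0,0,0]},{"delta_pos":[-0.36,0.6,0],"dr":[0,0,0]},{"delta_pos":[-0.48,0.8,0],"dr":[0,0,0]},{"delta_pos":[-0.6,1.0,0],"dr":[0,0,0]},{"delta_pos":[-0.6,1.0,0],"dr":[0,0,0]}]'

```text
t: 1.9
ee_pos: [0.4344, -0.2488, 0.1998]
eef_rot: [0.0, -0.002, 1.0, 0.0]
wrist_force: [-0.2, -0.2, 0.7]
grip_width: 0.07
finger_force: 0.0
```

Run:
```python
from h import *
go(.4435,-.204,.15)
c=grab('wrist'); cv2.imwrite('pics/w2.png',c['img'][:,:,::-1])
```

```text
dp [-0.078  0.373  0.415] dr [0.    0.001 0.009] at [ 0.4344 -0.2488  0.1998] w 0.07 F [-0.2 -0.2  0.7] t 1.9
```

View pics/w2.png

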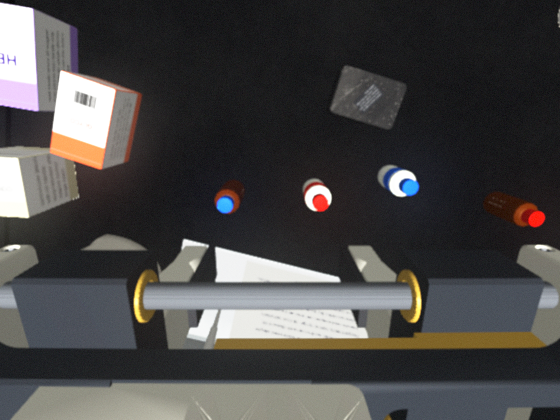

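The wrist view shows brown-blue at (225,205), white-red at (320,202), white-blue at (409,187) and brown-red at (537,218). I refine the positions by intersecting wrist rays with the top view.

Run:
```python
from h import *
T=pickle.load(open('pics/top.pkl','rb'));W=pickle.load(open('pics/wrist.pkl','rb'))
for col,t,w in [('red',(399,271),(320,202)),('blue',(358,280),(409,187))]:
    a,b=cen(blob(T,col,t,6)),cen(blob(W,col,w,10))
    print(col,b.round(1),tri(T,a,W,b),plane(W,b,.066))
```

```text
red [320.2 202.9] (array([ 0.44318989, -0.20342533,  0.06812569]), np.float64(0.00021003024580547522)) [ 0.44387755 -0.20315902  0.066     ]
blue [409.6 186.9] (array([ 0.42542095, -0.10877843,  0.06770992]), np.float64(0.000113012835443322)) [ 0.42574591 -0.10799646  0.066     ]
```

>>> drive_tool --increments '[{"delta_pos":[-0.04,0.19,0.1],"dr":[0,0,0.01]},{"delta_pos":[-0.076,0.378,0.25],"dr":[0,0,0.01]},{"delta_pos":[-0.076,0.378,0.5],"dr":[0,0,0.01]},{"delta_pos":[-0.076,0.378,0.65],"dr":[0,0,0.01]},{"delta_pos":[-0.076,0.378,0.65],"dr":[0,0,0.01]}]'

```text
t: 2.45
ee_pos: [0.4397, -0.2052, 0.1195]
eef_rot: [-0.002, 0.002, 1.0, 0.0]
wrist_force: [0.3, 0.4, 0.8]
grip_width: 0.0702
finger_force: 0.0
```

Run:
```python
from h import *
go(.4435,-.2035,.027)
```

```text
dp [-0.035  0.014  0.77 ] dr [ 0.001 -0.01  -0.007] at [ 0.4397 -0.2052  0.1195] w 0.0702 F [0.3 0.4 0.8] t 2.45
```

>>> drive_tool --increments '[{"delta_pos":[0,0,0.2],"dr":[0,0,0]},{"delta_pos":[0,0,0.35],"dr":[0,0,0]},{"delta_pos":[0,0,0.35],"dr":[0,0,0]},{"delta_pos":[0,0,0.35],"dr":[0,0,0]}]'

```text
t: 2.85
ee_pos: [0.4422, -0.2056, 0.0808]
eef_rot: [0.0, 0.002, 1.0, -0.0]
wrist_force: [-0.0, -0.1, 0.9]
grip_width: 0.0701
finger_force: 0.0
```

Run:
```python
from h import *
go(.4435,-.2035,.027)
```

```text
dp [-0.011  0.017  0.449] dr [-0.001  0.001 -0.007] at [ 0.4422 -0.2056  0.0808] w 0.0701 F [-0.  -0.1  0.9] t 2.85
```

>>> drive_tool --increments '[{"delta_pos":[-0.01,0.015,0.15],"dr":[0,0,0]},{"delta_pos":[-0.01,0.015,0.3],"dr":[0,0,0]},{"delta_pos":[-0.01,0.015,0.45],"dr":[0,0,0]},{"delta_pos":[-0.01,0.015,0.45],"dr":[0,0,0]},{"delta_pos":[-0.01,0.015,0.45],"dr":[0,0,0]}]'

```text
t: 3.35
ee_pos: [0.4437, -0.2034, 0.0271]
eef_rot: [0.001, 0.001, 1.0, -0.0]
wrist_force: [0.4, 0.4, -0.2]
grip_width: 0.0702
finger_force: 0.0
```

>>> drive_tool --increments '[{"delta_pos":[0,0,0],"dr":[0,0,0]},{"delta_pos":[0,0,0],"dr":[0,0,0]},{"delta_pos":[0,0,0],"dr":[0,0,0]},{"delta_pos":[0,0,0],"dr":[0,0,0]},{"delta_pos":[0,0,0],"dr":[0,0,0]},{"delta_pos":[0,0,0],"dr":[0,0,0]},{"delta_pos":[0,0,0],"dr":[0,0,0]},{"delta_pos":[0,0,0],"dr":[0,0,0]}]' --fingers 0.1 --grip_force 20

```text
t: 4.15
ee_pos: [0.4429, -0.203, 0.0259]
eef_rot: [0.0, 0.002, 1.0, -0.0]
wrist_force: [0.4, 1.1, 0.6]
grip_width: 0.0267
finger_force: 20.0
```

>>> drive_tool --increments '[{"delta_pos":[0,0,-0.1],"dr":[0,0,0]},{"delta_pos":[0,0,-0.3],"dr":[0,0,0]},{"delta_pos":[0,0,-0.5],"dr":[0,0,0]},{"delta_pos":[0,0,-0.7],"dr":[0,0,0]},{"delta_pos":[0,0,-0.9],"dr":[0,0,0]},{"delta_pos":[0,0,-1.0],"dr":[0,0,0]}]'

```text
t: 4.75
ee_pos: [0.4436, -0.2032, 0.1477]
eef_rot: [0.001, 0.002, 1.0, -0.0]
wrist_force: [0.3, 0.5, -0.5]
grip_width: 0.0271
finger_force: 20.0
```

>>> drive_tool --increments '[{"delta_pos":[0,0.1,0],"dr":[0,0,0]},{"delta_pos":[0,0.25,0],"dr":[0,0,0]},{"delta_pos":[0,0.4,0],"dr":[0,0,0]},{"delta_pos":[0,0.55,0],"dr":[0,0,0]},{"delta_pos":[0,0.7,0],"dr":[0,0,0]},{"delta_pos":[0,0.85,0],"dr":[0,0,0]},{"delta_pos":[0,1.0,0],"dr":[0,0,0]}]'

```text
t: 5.45
ee_pos: [0.4422, -0.0819, 0.1444]
eef_rot: [-0.001, 0.002, 1.0, -0.0]
wrist_force: [0.5, -0.2, 0.9]
grip_width: 0.027
finger_force: 20.0
```

>>> drive_tool --increments '[{"delta_pos":[0,0.15,0],"dr":[0,0,-0.1]},{"delta_pos":[-0.1,0.3,0],"dr":[0,0,-0.25]},{"delta_pos":[-0.2,0.45,0],"dr":[0,0,-0.4]},{"delta_pos":[-0.3,0.6,0],"dr":[0,0,-0.55]},{"delta_pos":[-0.4,0.7,0],"dr":[0,0,-0.7]},{"delta_pos":[-0.5,0.85,0],"dr":[0,0,-0.8]},{"delta_pos":[-0.55,1.0,0],"dr":[0,0,-0.8]},{"delta_pos":[-0.55,1.0,0],"dr":[0,0,-0.8]}]'

```text
t: 6.25
ee_pos: [0.5101, 0.0389, 0.1451]
eef_rot: [-0.0, -0.197, 0.98, -0.0]
wrist_force: [0.3, 0.4, -0.9]
grip_width: 0.0267
finger_force: 20.0
```

Run:
```python
from h import *
go(.587,.134,.146,-135)
c=grab('wrist'); cv2.imwrite('pics/w3.png',c['img'][:,:,::-1])
```

```text
dp [-0.897  0.484 -0.008] dr [ 0.001 -0.002 -0.778] at [0.5101 0.0389 0.1451] w 0.0267 F [ 0.3  0.4 -0.9] t 6.25
```

View pics/w3.png

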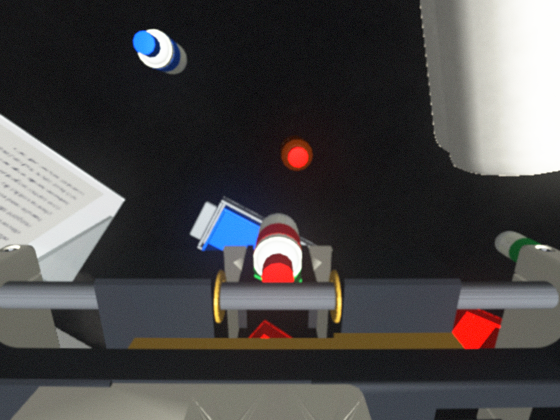

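The red bottle is held straight between the fingers, with its cap at (277,268). The blue cup is at (235,228). I continue to the red cup.

>>> drive_tool --increments '[{"delta_pos":[-0.12,0.06,0],"dr":[0,0,-0.1]},{"delta_pos":[-0.26,0.14,0],"dr":[0,0,-0.25]},{"delta_pos":[-0.4,0.21,0],"dr":[0,0,-0.4]},{"delta_pos":[-0.54,0.29,0],"dr":[0,0,-0.55]},{"delta_pos":[-0.68,0.37,0],"dr":[0,0,-0.7]},{"delta_pos":[-0.82,0.44,0],"dr":[0,0,-0.78]},{"delta_pos":[-0.9,0.48,0],"dr":[0,0,-0.78]},{"delta_pos":[-0.9,0.48,0],"dr":[0,0,-0.78]}]'

```text
t: 7.1
ee_pos: [0.5871, 0.1322, 0.1453]
eef_rot: [-0.0, -0.383, 0.924, 0.0]
wrist_force: [-1.2, 0.3, -1.4]
grip_width: 0.0264
finger_force: 20.0
```

Run:
```python
from h import *
go(.587,.134,.034,-135)
c=grab('top');S=grab('scene')
a=cv2.resize(c['img'][150:270,180:360],None,fx=2.2,fy=2.2);b=cv2.resize(S['img'][100:280,180:340],None,fx=2,fy=2)
o=np.zeros((max(len(a),len(b)),a.shape[1]+b.shape[1],3),np.uint8);o[:len(a),:a.shape[1]]=a;o[:len(b),a.shape[1]:]=b
cv2.imwrite('pics/p1.png',o[:,:,::-1])
```

```text
dp [-0.01   0.011  0.928] dr [ 0.001 -0.001 -0.   ] at [0.5871 0.1322 0.1453] w 0.0264 F [-1.2  0.3 -1.4] t 7.1
```

View pics/p1.png

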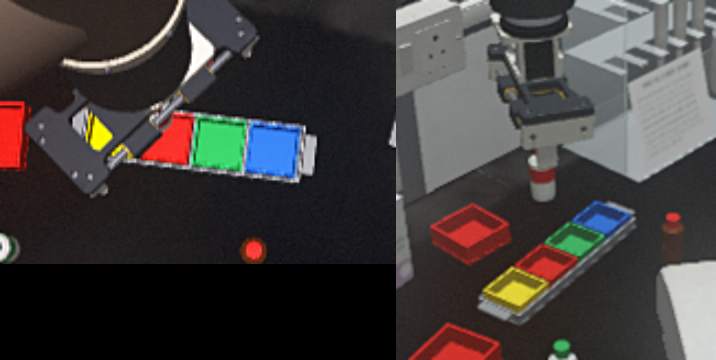

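In the scene view the bottle hangs straight with its base at (542,198). I lower it over the red cup and watch the force.

>>> drive_tool --increments '[{"delta_pos":[-0.01,0.01,0.12],"dr":[0,0,0]},{"delta_pos":[-0.01,0.01,0.27],"dr":[0,0,0]},{"delta_pos":[-0.01,0.01,0.42],"dr":[0,0,0]},{"delta_pos":[-0.01,0.01,0.57],"dr":[0,0,0]},{"delta_pos":[-0.01,0.01,0.7],"dr":[0,0,0]},{"delta_pos":[-0.01,0.01,0.8],"dr":[0,0,0]},{"delta_pos":[-0.01,0.01,0.85],"dr":[0,0,0]},{"delta_pos":[-0.01,0.01,0.87],"dr":[0,0,0]}]'

```text
t: 8.0
ee_pos: [0.5867, 0.1329, 0.0412]
eef_rot: [-0.0, -0.383, 0.924, -0.0]
wrist_force: [-0.2, 0.5, -0.1]
grip_width: 0.0266
finger_force: 20.0
```

Run:
```python
from h import *
go(.587,.134,.032,-135)
S=grab('scene');cv2.imwrite('pics/p2.png',cv2.resize(S['img'][150:270,190:320],None,fx=4,fy=4)[:,:,::-1])
```

```text
dp [-0.008  0.005  0.077] dr [ 0.    -0.001  0.002] at [0.5867 0.1329 0.0412] w 0.0266 F [-0.2  0.5 -0.1] t 8.0
```

View pics/p2.png

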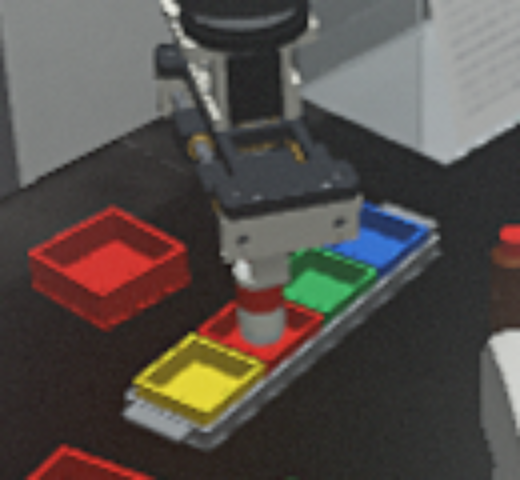

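The bottle stands centred inside the red cup, with its base at (262,335) in the crop. I lower the last 9 mm.

>>> drive_tool --increments '[{"delta_pos":[0,0,0.03],"dr":[0,0,0]},{"delta_pos":[0,0,0.05],"dr":[0,0,0]},{"delta_pos":[0,0,0.065],"dr":[0,0,0]},{"delta_pos":[0,0,0.075],"dr":[0,0,0]},{"delta_pos":[0,0,0.075],"dr":[0,0,0]}]'

```text
t: 8.55
ee_pos: [0.5869, 0.1333, 0.0324]
eef_rot: [-0.0, -0.383, 0.924, 0.0]
wrist_force: [-0.5, 0.6, -0.9]
grip_width: 0.027
finger_force: 20.0
```

>>> drive_tool --increments '[{"delta_pos":[0,0,0.008],"dr":[0,0,0]},{"delta_pos":[0,0,0.015],"dr":[0,0,0]},{"delta_pos":[0,0,0.015],"dr":[0,0,0]}]'

```text
t: 8.85
ee_pos: [0.5877, 0.1337, 0.0319]
eef_rot: [0.001, -0.384, 0.924, -0.0]
wrist_force: [-2.4, 0.1, 7.9]
grip_width: 0.0268
finger_force: 20.0
```

Contact: 8 N upward at the expected height. I release and lift.

>>> drive_tool --increments '[{"delta_pos":[0,0,0],"dr":[0,0,0]},{"delta_pos":[0,0,0],"dr":[0,0,0]},{"delta_pos":[0,0,0],"dr":[0,0,0]},{"delta_pos":[0,0,0],"dr":[0,0,0]},{"delta_pos":[0,0,0],"dr":[0,0,0]},{"delta_pos":[0,0,0],"dr":[0,0,0]}]' --fingers 0.75

```text
t: 9.45
ee_pos: [0.587, 0.1332, 0.0306]
eef_rot: [-0.0, -0.383, 0.924, -0.0]
wrist_force: [0.3, -0.2, -0.4]
grip_width: 0.0643
finger_force: 0.0
```

>>> drive_tool --increments '[{"delta_pos":[0,0,-0.1],"dr":[0,0,0]},{"delta_pos":[0,0,-0.25],"dr":[0,0,0]},{"delta_pos":[0,0,-0.4],"dr":[0,0,0]},{"delta_pos":[0,0,-0.6],"dr":[0,0,0]},{"delta_pos":[0,0,-0.8],"dr":[0,0,0]},{"delta_pos":[0,0,-0.9],"dr":[0,0,0]},{"delta_pos":[0,0,-0.9],"dr":[0,0,0]}]'

```text
t: 10.15
ee_pos: [0.5881, 0.1338, 0.1411]
eef_rot: [0.002, -0.383, 0.924, 0.0]
wrist_force: [-0.1, -0.4, -0.4]
grip_width: 0.0661
finger_force: 0.0
```

Run:
```python
from h import *
go(.4255,-.1085,.14,-180)
S=grab('scene');b=blob(S,'red',(256,215),16)
print(cen(b),cv2.boundingRect(b))
W=grab('wrist');cv2.imwrite('pics/w4.png',W['img'][:,:,::-1])
```

```text
dp [ 2.387e+00 -4.660e-01  1.000e-03] dr [1.000e-03 8.000e-03 1.574e+00] at [0.5881 0.1338 0.1411] w 0.0661 F [-0.1 -0.4 -0.4] t 10.15
[255.79776848 228.14644351] (240, 224, 31, 8)
```

View pics/w4.png

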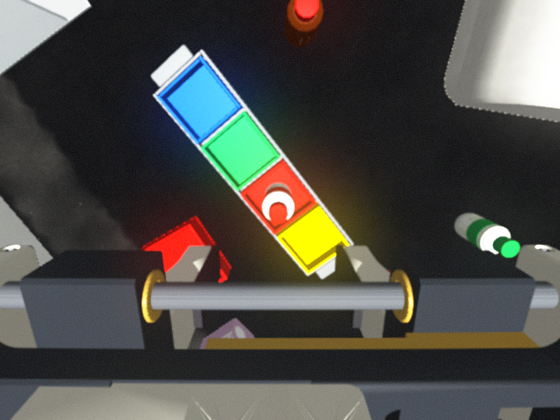

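The red bottle stands upright in the red caddy cup at (278,200). The green and blue cups at (240,150) and (200,100) are free. Next is the blue bottle.

>>> drive_tool --increments '[{"delta_pos":[0.16,-0.03,0],"dr":[0,0,0.16]},{"delta_pos":[0.32,-0.06,0],"dr":[0,0,0.32]},{"delta_pos":[0.48,-0.1,0],"dr":[0,0,0.48]},{"delta_pos":[0.64,-0.13,0],"dr":[0,0,0.64]},{"delta_pos":[0.8,-0.16,0],"dr":[0,0,0.8]}]'

```text
t: 10.75
ee_pos: [0.5314, 0.0508, 0.1371]
eef_rot: [-0.001, -0.19, 0.982, -0.0]
wrist_force: [0.4, -0.3, -0.7]
grip_width: 0.0658
finger_force: 0.0
```

>>> drive_tool --increments '[{"delta_pos":[0.13,-0.09,0],"dr":[0,0,0.16]},{"delta_pos":[0.26,-0.18,0],"dr":[0,0,0.32]},{"delta_pos":[0.4,-0.27,0],"dr":[0,0,0.48]},{"delta_pos":[0.53,-0.36,0],"dr":[0,0,0.64]},{"delta_pos":[0.67,-0.46,0],"dr":[0,0,0.77]},{"delta_pos":[0.67,-0.46,0],"dr":[0,0,0.77]}]'

```text
t: 11.35
ee_pos: [0.4768, -0.0312, 0.1374]
eef_rot: [-0.001, 0.001, 1.0, -0.0]
wrist_force: [0.9, 0.5, -0.8]
grip_width: 0.0655
finger_force: 0.0
```

Run:
```python
from h import *
W=pickle.load(open('pics/wrist.pkl','rb'))
for col,w in [('blue',(200,100)),('green',(240,150))]:
    r=cv2.minAreaRect(blob(W,col,w,45));print(col,r,plane(W,r[0],.022))
go(.4255,-.1085,.14)
```

```text
blue ((199.2117919921875, 99.74705505371094), (66.70611572265625, 60.95745849609375), 49.398704528808594) [0.57140462 0.01418122 0.022     ]
green ((240.2800750732422, 150.96209716796875), (57.77383041381836, 57.9627685546875), 50.9644889831543) [0.57891921 0.0738428  0.022     ]
dp [ 0.427 -0.645 -0.02 ] dr [-0.001 -0.006 -0.003] at [ 0.4768 -0.0312  0.1374] w 0.0655 F [ 0.9  0.5 -0.8] t 11.35
```

>>> drive_tool --increments '[{"delta_pos":[0.11,-0.16,0],"dr":[0,0,0]},{"delta_pos":[0.22,-0.32,0],"dr":[0,0,0]},{"delta_pos":[0.33,-0.5,0.1],"dr":[0,0,0]},{"delta_pos":[0.427,-0.645,0.2],"dr":[0,0,0]},{"delta_pos":[0.427,-0.645,0.35],"dr":[0,0,0]},{"delta_pos":[0.427,-0.645,0.45],"dr":[0,0,0]},{"delta_pos":[0.427,-0.645,0.45],"dr":[0,0,0]},{"delta_pos":[0.427,-0.645,0.45],"dr":[0,0,0]}]'

```text
t: 12.15
ee_pos: [0.4279, -0.1071, 0.0843]
eef_rot: [-0.001, -0.001, 1.0, -0.0]
wrist_force: [0.2, 0.2, 0.0]
grip_width: 0.0657
finger_force: 0.0
```

Run:
```python
from h import *
go(.4255,-.1085,.027)
```

```text
dp [ 0.02  -0.011  0.478] dr [-0.001 -0.003  0.005] at [ 0.4279 -0.1071  0.0843] w 0.0657 F [0.2 0.2 0. ] t 12.15
```

>>> drive_tool --increments '[{"delta_pos":[0.015,-0.01,0.15],"dr":[0,0,0]},{"delta_pos":[0.015,-0.01,0.3],"dr":[0,0,0]},{"delta_pos":[0.015,-0.01,0.42],"dr":[0,0,0]},{"delta_pos":[0.015,-0.01,0.475],"dr":[0,0,0]},{"delta_pos":[0.015,-0.01,0.475],"dr":[0,0,0]}]'

```text
t: 12.65
ee_pos: [0.4261, -0.1083, 0.0274]
eef_rot: [-0.001, -0.001, 1.0, -0.0]
wrist_force: [-0.1, 0.1, -0.1]
grip_width: 0.0657
finger_force: 0.0
```

>>> drive_tool --increments '[{"delta_pos":[0,0,0],"dr":[0,0,0]},{"delta_pos":[0,0,0],"dr":[0,0,0]},{"delta_pos":[0,0,0],"dr":[0,0,0]},{"delta_pos":[0,0,0],"dr":[0,0,0]},{"delta_pos":[0,0,0],"dr":[0,0,0]},{"delta_pos":[0,0,0],"dr":[0,0,0]},{"delta_pos":[0,0,0],"dr":[0,0,0]},{"delta_pos":[0,0,0],"dr":[0,0,0]}]' --fingers 0.1 --grip_force 20

```text
t: 13.45
ee_pos: [0.4265, -0.1084, 0.0278]
eef_rot: [0.0, -0.001, 1.0, 0.0]
wrist_force: [0.2, 0.1, 3.3]
grip_width: 0.0263
finger_force: 20.0
```

>>> drive_tool --increments '[{"delta_pos":[0,0,-0.1],"dr":[0,0,0]},{"delta_pos":[0,0,-0.3],"dr":[0,0,0]},{"delta_pos":[0,0,-0.5],"dr":[0,0,0]},{"delta_pos":[0,0,-0.7],"dr":[0,0,0]},{"delta_pos":[0,0,-0.9],"dr":[0,0,0]},{"delta_pos":[0,0,-1.0],"dr":[0,0,0]},{"delta_pos":[0,0,-1.0],"dr":[0,0,0]}]'

```text
t: 14.15
ee_pos: [0.4272, -0.1083, 0.1492]
eef_rot: [0.002, -0.001, 1.0, 0.0]
wrist_force: [1.0, -0.4, -1.1]
grip_width: 0.0264
finger_force: 20.0
```

Run:
```python
from h import *
go(.5728,.0145,.145,-135)
```

```text
dp [-1.215  1.021  0.039] dr [-0.002  0.006 -1.567] at [ 0.4272 -0.1083  0.1492] w 0.0264 F [ 1.  -0.4 -1.1] t 14.15
```

>>> drive_tool --increments '[{"delta_pos":[0,0.12,0],"dr":[0,0,0]},{"delta_pos":[0,0.28,0.01],"dr":[0,0,0]},{"delta_pos":[0,0.44,0.02],"dr":[0,0,0]},{"delta_pos":[0,0.6,0.03],"dr":[0,0,0]},{"delta_pos":[0,0.75,0.03],"dr":[0,0,0]},{"delta_pos":[0,0.9,0.03],"dr":[0,0,0]},{"delta_pos":[0,1.0,0.03],"dr":[0,0,0]}]'

```text
t: 14.85
ee_pos: [0.4254, 0.0123, 0.143]
eef_rot: [-0.001, -0.001, 1.0, -0.0]
wrist_force: [-0.8, -1.0, 0.6]
grip_width: 0.0265
finger_force: 20.0
```

>>> drive_tool --increments '[{"delta_pos":[-0.1,0.02,0],"dr":[0,0,-0.12]},{"delta_pos":[-0.2,0.02,0],"dr":[0,0,-0.26]},{"delta_pos":[-0.3,0.02,0],"dr":[0,0,-0.4]},{"delta_pos":[-0.4,0.02,0],"dr":[0,0,-0.54]},{"delta_pos":[-0.5,0.02,0],"dr":[0,0,-0.68]},{"delta_pos":[-0.6,0.02,0],"dr":[0,0,-0.78]},{"delta_pos":[-0.6,0.02,0],"dr":[0,0,-0.78]}]'

```text
t: 15.55
ee_pos: [0.4987, 0.014, 0.143]
eef_rot: [-0.001, -0.195, 0.981, -0.0]
wrist_force: [0.5, -1.3, -1.8]
grip_width: 0.0262
finger_force: 20.0
```

Run:
```python
from h import *
go(.5728,.0145,.145,-135)
```

```text
dp [-0.572 -0.232 -0.018] dr [ 0.    -0.003 -0.786] at [0.4987 0.014  0.143 ] w 0.0262 F [ 0.5 -1.3 -1.8] t 15.55
```

>>> drive_tool --increments '[{"delta_pos":[-0.1,-0.04,0],"dr":[0,0,-0.12]},{"delta_pos":[-0.2,-0.08,0],"dr":[0,0,-0.26]},{"delta_pos":[-0.3,-0.12,0],"dr":[0,0,-0.4]},{"delta_pos":[-0.4,-0.16,0],"dr":[0,0,-0.54]},{"delta_pos":[-0.5,-0.2,0],"dr":[0,0,-0.68]},{"delta_pos":[-0.572,-0.23,0],"dr":[0,0,-0.785]},{"delta_pos":[-0.572,-0.23,0],"dr":[0,0,-0.785]},{"delta_pos":[-0.572,-0.23,0],"dr":[0,0,-0.785]}]'

```text
t: 16.35
ee_pos: [0.5711, 0.0147, 0.1434]
eef_rot: [-0.001, -0.381, 0.925, 0.0]
wrist_force: [-0.6, -0.8, -0.8]
grip_width: 0.0262
finger_force: 20.0
```

>>> drive_tool --increments '[{"delta_pos":[0,0,0.12],"dr":[0,0,0]},{"delta_pos":[0,0,0.27],"dr":[0,0,0]},{"delta_pos":[0,0,0.42],"dr":[0,0,0]},{"delta_pos":[0,0,0.54],"dr":[0,0,0]},{"delta_pos":[0,0,0.6],"dr":[0,0,0]},{"delta_pos":[0,0,0.6],"dr":[0,0,0]},{"delta_pos":[0,0,0.6],"dr":[0,0,0]}]'

```text
t: 17.05
ee_pos: [0.5722, 0.0149, 0.0727]
eef_rot: [0.0, -0.382, 0.924, -0.0]
wrist_force: [-0.6, 0.4, 0.9]
grip_width: 0.026
finger_force: 20.0
```

Run:
```python
from h import *
go(.5728,.0145,.034,-135)
```

```text
dp [-0.001 -0.006  0.322] dr [-0.001  0.001 -0.003] at [0.5722 0.0149 0.0727] w 0.026 F [-0.6  0.4  0.9] t 17.05
```

>>> drive_tool --increments '[{"delta_pos":[0,0,0.1],"dr":[0,0,0]},{"delta_pos":[0,0,0.2],"dr":[0,0,0]},{"delta_pos":[0,0,0.26],"dr":[0,0,0]},{"delta_pos":[0,0,0.3],"dr":[0,0,0]},{"delta_pos":[0,0,0.315],"dr":[0,0,0]},{"delta_pos":[0,0,0.315],"dr":[0,0,0]}]'

```text
t: 17.65
ee_pos: [0.5721, 0.0149, 0.0342]
eef_rot: [-0.0, -0.382, 0.924, -0.0]
wrist_force: [-0.3, -0.3, -0.5]
grip_width: 0.0262
finger_force: 20.0
```

>>> drive_tool --increments '[{"delta_pos":[0,0,0.008],"dr":[0,0,0]},{"delta_pos":[0,0,0.016],"dr":[0,0,0]},{"delta_pos":[0,0,0.016],"dr":[0,0,0]}]'

```text
t: 17.95
ee_pos: [0.5729, 0.0152, 0.0337]
eef_rot: [0.001, -0.382, 0.924, -0.0]
wrist_force: [-2.4, 1.5, 9.5]
grip_width: 0.0265
finger_force: 20.1
```

>>> drive_tool --increments '[{"delta_pos":[0,0,0],"dr":[0,0,0]},{"delta_pos":[0,0,0],"dr":[0,0,0]},{"delta_pos":[0,0,0],"dr":[0,0,0]},{"delta_pos":[0,0,0],"dr":[0,0,0]},{"delta_pos":[0,0,0],"dr":[0,0,0]},{"delta_pos":[0,0,0],"dr":[0,0,0]}]' --fingers 0.75

```text
t: 18.55
ee_pos: [0.572, 0.0148, 0.0322]
eef_rot: [-0.0, -0.382, 0.924, -0.0]
wrist_force: [-0.3, -0.1, 0.4]
grip_width: 0.0649
finger_force: 0.0
```

>>> drive_tool --increments '[{"delta_pos":[0,0,-0.1],"dr":[0,0,0]},{"delta_pos":[0,0,-0.25],"dr":[0,0,0]},{"delta_pos":[0,0,-0.4],"dr":[0,0,0]},{"delta_pos":[0,0,-0.6],"dr":[0,0,0]},{"delta_pos":[0,0,-0.8],"dr":[0,0,0]},{"delta_pos":[0,0,-1.0],"dr":[0,0,0]},{"delta_pos":[0,0,-1.0],"dr":[0,0,0]}]'

```text
t: 19.25
ee_pos: [0.5743, 0.0152, 0.1571]
eef_rot: [0.003, -0.382, 0.924, -0.001]
wrist_force: [0.5, -0.4, 0.5]
grip_width: 0.0656
finger_force: 0.0
```

>>> drive_tool --increments '[{"delta_pos":[0,0.2,-0.05],"dr":[0,0,0]},{"delta_pos":[0,0.4,-0.1],"dr":[0,0,0]},{"delta_pos":[0,0.6,-0.1],"dr":[0,0,0]},{"delta_pos":[0,0.8,-0.1],"dr":[0,0,0]},{"delta_pos":[0,1.0,-0.1],"dr":[0,0,0]},{"delta_pos":[0,1.0,-0.1],"dr":[0,0,0]}]'

```text
t: 19.85
ee_pos: [0.4857, 0.1009, 0.165]
eef_rot: [0.0, -0.383, 0.924, 0.0]
wrist_force: [-0.2, -0.0, 0.3]
grip_width: 0.0654
finger_force: 0.0
```

Run:
```python
from h import *
go(.4612,.310,.17)
W=grab('wrist');S=grab('scene')
o=np.zeros((420,760,3),np.uint8);o[:,:500]=W['img'][:,60:];b=cv2.resize(S['img'][170:270,200:330],None,fx=2,fy=2);o[:200,500:]=b
cv2.imwrite('pics/w5.png',o[:,:,::-1])
```

```text
dp [-1.089  1.376 -0.041] dr [1.000e-03 1.000e-03 1.572e+00] at [0.4857 0.1009 0.165 ] w 0.0654 F [-0.2 -0.   0.3] t 19.85
```

View pics/w5.png

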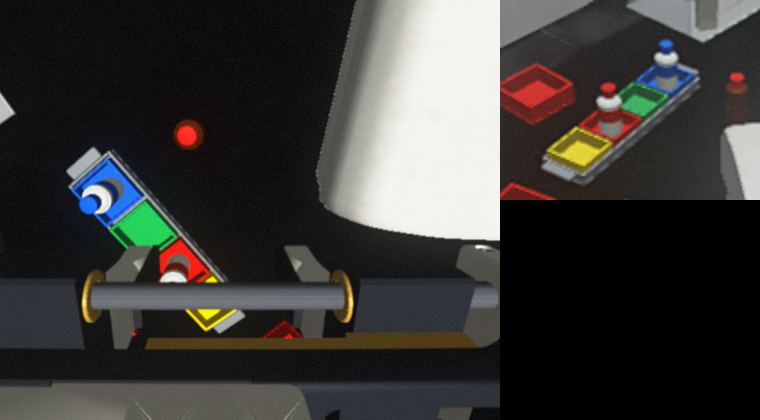

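Red and blue both stand upright in their own cups, at (608,105) and (666,62) in the inset. Now green.

>>> drive_tool --increments '[{"delta_pos":[-0.11,0.14,0],"dr":[0,0,0.15]},{"delta_pos":[-0.22,0.28,0],"dr":[0,0,0.3]},{"delta_pos":[-0.33,0.42,0],"dr":[0,0,0.46]},{"delta_pos":[-0.44,0.56,0],"dr":[0,0,0.62]},{"delta_pos":[-0.55,0.69,0],"dr":[0,0,0.78]}]'

```text
t: 20.45
ee_pos: [0.4759, 0.2053, 0.1643]
eef_rot: [-0.0, -0.194, 0.981, -0.0]
wrist_force: [1.4, -0.1, 0.4]
grip_width: 0.0657
finger_force: 0.0
```

>>> drive_tool --increments '[{"delta_pos":[-0.03,0.1,0],"dr":[0,0,0.15]},{"delta_pos":[-0.06,0.2,0],"dr":[0,0,0.3]},{"delta_pos":[-0.09,0.3,0],"dr":[0,0,0.46]},{"delta_pos":[-0.12,0.4,0],"dr":[0,0,0.62]},{"delta_pos":[-0.14,0.5,0],"dr":[0,0,0.785]},{"delta_pos":[-0.14,0.5,0],"dr":[0,0,0.785]},{"delta_pos":[-0.14,0.5,0],"dr":[0,0,0.785]}]'

```text
t: 21.15
ee_pos: [0.4683, 0.2665, 0.1641]
eef_rot: [-0.0, -0.002, 1.0, -0.0]
wrist_force: [0.6, 0.1, 1.1]
grip_width: 0.0658
finger_force: 0.0
```

Run:
```python
from h import *
go(.4612,.310,.165)
T=pickle.load(open('pics/top.pkl','rb'));W=grab('wrist')
h=cv2.cvtColor(W['img'],cv2.COLOR_RGB2HSV)
for col in('green','yellow'):
    lo,hi=HUE[col][0];m=cv2.inRange(h,(lo,120,60),(hi,255,255));m[260:]=0
    n,_,st,ce=cv2.connectedComponentsWithStats(m)
    for i in range(1,n):
        if st[i,4]>40: print(col,st[i],ce[i].round(1),plane(W,ce[i],.068).round(4))
```

```text
dp [ 0.058  0.363 -0.008] dr [-0.001 -0.001  0.007] at [0.4683 0.2665 0.1641] w 0.0658 F [0.6 0.1 1.1] t 21.15
green [306 174  21  10  45] [314.8 177.1] [0.4422 0.3003 0.068 ]
green [315 187  18  20 269] [323.4 196.4] [0.4608 0.3092 0.068 ]
yellow [ 524    0   36   83 2374] [544.6  37.1] [0.3231 0.4881 0.068 ]
yellow [404 182  24  28 226] [411.6 192.2] [0.4564 0.3929 0.068 ]
yellow [423 197  24  20 354] [434.9 205.7] [0.4698 0.4172 0.068 ]
```

>>> drive_tool --increments '[{"delta_pos":[0.03,0.18,0],"dr":[0,0,0.007]},{"delta_pos":[0.06,0.36,0],"dr":[0,0,0.007]},{"delta_pos":[0.06,0.36,0.2],"dr":[0,0,0.007]},{"delta_pos":[0.06,0.36,0.4],"dr":[0,0,0.007]},{"delta_pos":[0.06,0.36,0.6],"dr":[0,0,0.007]},{"delta_pos":[0.06,0.36,0.68],"dr":[0,0,0.007]},{"delta_pos":[0.06,0.36,0.68],"dr":[0,0,0.007]},{"delta_pos":[0.06,0.36,0.68],"dr":[0,0,0.007]}]'

```text
t: 22.0
ee_pos: [0.4613, 0.3102, 0.0836]
eef_rot: [0.0, 0.001, 1.0, 0.0]
wrist_force: [0.2, 0.1, 0.5]
grip_width: 0.0654
finger_force: 0.0
```

Run:
```python
from h import *
go(.461,.3097,.027)
```

```text
dp [ 0.003 -0.004  0.472] dr [ 0.001  0.002 -0.003] at [0.4613 0.3102 0.0836] w 0.0654 F [0.2 0.1 0.5] t 22.0
```

>>> drive_tool --increments '[{"delta_pos":[0,0,0.15],"dr":[0,0,0]},{"delta_pos":[0,0,0.3],"dr":[0,0,0]},{"delta_pos":[0,0,0.42],"dr":[0,0,0]},{"delta_pos":[0,0,0.47],"dr":[0,0,0]},{"delta_pos":[0,0,0.47],"dr":[0,0,0]}]'

```text
t: 22.5
ee_pos: [0.4609, 0.3102, 0.0267]
eef_rot: [0.0, 0.001, 1.0, 0.0]
wrist_force: [0.3, 0.3, 0.2]
grip_width: 0.0657
finger_force: 0.0
```

>>> drive_tool --increments '[{"delta_pos":[0,0,0],"dr":[0,0,0]},{"delta_pos":[0,0,0],"dr":[0,0,0]},{"delta_pos":[0,0,0],"dr":[0,0,0]},{"delta_pos":[0,0,0],"dr":[0,0,0]},{"delta_pos":[0,0,0],"dr":[0,0,0]},{"delta_pos":[0,0,0],"dr":[0,0,0]},{"delta_pos":[0,0,0],"dr":[0,0,0]},{"delta_pos":[0,0,0],"dr":[0,0,0]}]' --fingers 0.1 --grip_force 20

```text
t: 23.3
ee_pos: [0.4608, 0.3102, 0.0265]
eef_rot: [0.0, 0.001, 1.0, 0.0]
wrist_force: [-0.3, 0.9, 2.0]
grip_width: 0.0268
finger_force: 20.0
```

>>> drive_tool --increments '[{"delta_pos":[0,0,-0.1],"dr":[0,0,0]},{"delta_pos":[0,0,-0.3],"dr":[0,0,0]},{"delta_pos":[0,0,-0.5],"dr":[0,0,0]},{"delta_pos":[0,0,-0.7],"dr":[0,0,0]},{"delta_pos":[0,0,-0.9],"dr":[0,0,0]},{"delta_pos":[0,0,-1.0],"dr":[0,0,0]},{"delta_pos":[0,0,-1.0],"dr":[0,0,0]}]'

```text
t: 24.0
ee_pos: [0.4613, 0.3108, 0.1484]
eef_rot: [0.001, 0.001, 1.0, 0.001]
wrist_force: [0.2, 0.9, -1.4]
grip_width: 0.0265
finger_force: 20.0
```

Run:
```python
from h import *
go(.5800,.0743,.148,-135)
```

```text
dp [-0.992 -1.969 -0.   ] dr [ 0.003  0.006 -1.574] at [0.4613 0.3108 0.1484] w 0.0265 F [ 0.2  0.9 -1.4] t 24.0
```

>>> drive_tool --increments '[{"delta_pos":[-0.06,-0.12,0],"dr":[0,0,-0.1]},{"delta_pos":[-0.14,-0.28,0],"dr":[0,0,-0.22]},{"delta_pos":[-0.22,-0.44,0],"dr":[0,0,-0.34]},{"delta_pos":[-0.3,-0.6,0],"dr":[0,0,-0.46]},{"delta_pos":[-0.38,-0.76,0],"dr":[0,0,-0.58]},{"delta_pos":[-0.45,-0.9,0],"dr":[0,0,-0.7]},{"delta_pos":[-0.5,-1.0,0],"dr":[0,0,-0.78]}]'

```text
t: 24.7
ee_pos: [0.52, 0.1884, 0.1447]
eef_rot: [-0.001, -0.194, 0.981, -0.0]
wrist_force: [0.2, -0.0, -0.7]
grip_width: 0.0268
finger_force: 20.0
```

>>> drive_tool --increments '[{"delta_pos":[-0.01,-0.15,0],"dr":[0,0,-0.1]},{"delta_pos":[-0.02,-0.3,0],"dr":[0,0,-0.22]},{"delta_pos":[-0.03,-0.45,0],"dr":[0,0,-0.34]},{"delta_pos":[-0.04,-0.6,0],"dr":[0,0,-0.46]},{"delta_pos":[-0.06,-0.75,0],"dr":[0,0,-0.58]},{"delta_pos":[-0.08,-0.9,0],"dr":[0,0,-0.7]},{"delta_pos":[-0.08,-1.0,0],"dr":[0,0,-0.79]},{"delta_pos":[-0.08,-1.0,0],"dr":[0,0,-0.79]}]'

```text
t: 25.5
ee_pos: [0.5742, 0.0811, 0.1446]
eef_rot: [-0.001, -0.381, 0.924, 0.0]
wrist_force: [0.0, 0.2, -1.2]
grip_width: 0.0265
finger_force: 20.0
```

Run:
```python
from h import *
go(.5800,.0743,.075,-135)
```

```text
dp [ 0.004 -0.075  0.58 ] dr [ 0.002 -0.005 -0.006] at [0.5742 0.0811 0.1446] w 0.0265 F [ 0.   0.2 -1.2] t 25.5
```

>>> drive_tool --increments '[{"delta_pos":[0,-0.04,0],"dr":[0,0,0]},{"delta_pos":[0,-0.075,0],"dr":[0,0,0]},{"delta_pos":[0,-0.075,0.12],"dr":[0,0,0]},{"delta_pos":[0,-0.075,0.27],"dr":[0,0,0]},{"delta_pos":[0,-0.075,0.42],"dr":[0,0,0]},{"delta_pos":[0,-0.075,0.55],"dr":[0,0,0]},{"delta_pos":[0,-0.075,0.58],"dr":[0,0,0]},{"delta_pos":[0,-0.075,0.58],"dr":[0,0,0]}]'

```text
t: 26.3
ee_pos: [0.5809, 0.0762, 0.0763]
eef_rot: [-0.001, -0.382, 0.924, -0.0]
wrist_force: [0.0, 0.3, -0.1]
grip_width: 0.0265
finger_force: 20.0
```

Run:
```python
from h import *
go(.5800,.0743,.0335,-135)
```

```text
dp [ 0.016 -0.006  0.357] dr [ 0.001 -0.002 -0.004] at [0.5809 0.0762 0.0763] w 0.0265 F [ 0.   0.3 -0.1] t 26.3
```

>>> drive_tool --increments '[{"delta_pos":[0.01,0,0.1],"dr":[0,0,0]},{"delta_pos":[0.015,0,0.2],"dr":[0,0,0]},{"delta_pos":[0.015,0,0.28],"dr":[0,0,0]},{"delta_pos":[0.015,0,0.33],"dr":[0,0,0]},{"delta_pos":[0.015,0,0.35],"dr":[0,0,0]},{"delta_pos":[0.015,0,0.35],"dr":[0,0,0]}]'

```text
t: 26.9
ee_pos: [0.5797, 0.0748, 0.0343]
eef_rot: [-0.0, -0.382, 0.924, -0.0]
wrist_force: [-0.6, -0.1, -0.8]
grip_width: 0.0269
finger_force: 20.0
```

>>> drive_tool --increments '[{"delta_pos":[0,0,0.008],"dr":[0,0,0]},{"delta_pos":[0,0,0.016],"dr":[0,0,0]},{"delta_pos":[0,0,0.016],"dr":[0,0,0]}]'

```text
t: 27.2
ee_pos: [0.58, 0.0749, 0.033]
eef_rot: [0.0, -0.382, 0.924, 0.0]
wrist_force: [0.7, -0.2, -1.5]
grip_width: 0.0267
finger_force: 20.0
```

>>> drive_tool --increments '[{"delta_pos":[0,0,0.008],"dr":[0,0,0]},{"delta_pos":[0,0,0.012],"dr":[0,0,0]},{"delta_pos":[0,0,0.012],"dr":[0,0,0]}]'

```text
t: 27.5
ee_pos: [0.5805, 0.0751, 0.0324]
eef_rot: [0.001, -0.382, 0.924, -0.0]
wrist_force: [-1.3, 0.5, 6.4]
grip_width: 0.0271
finger_force: 20.0
```

>>> drive_tool --increments '[{"delta_pos":[0,0,0],"dr":[0,0,0]},{"delta_pos":[0,0,0],"dr":[0,0,0]},{"delta_pos":[0,0,0],"dr":[0,0,0]},{"delta_pos":[0,0,0],"dr":[0,0,0]},{"delta_pos":[0,0,0],"dr":[0,0,0]},{"delta_pos":[0,0,0],"dr":[0,0,0]}]' --fingers 0.7

```text
t: 28.1
ee_pos: [0.5798, 0.0749, 0.0313]
eef_rot: [-0.0, -0.382, 0.924, -0.0]
wrist_force: [0.7, 0.5, -0.4]
grip_width: 0.0607
finger_force: 0.0
```

>>> drive_tool --increments '[{"delta_pos":[0,0,-0.1],"dr":[0,0,0]},{"delta_pos":[0,0,-0.25],"dr":[0,0,0]},{"delta_pos":[0,0,-0.4],"dr":[0,0,0]},{"delta_pos":[0,0,-0.6],"dr":[0,0,0]},{"delta_pos":[0,0,-0.8],"dr":[0,0,0]},{"delta_pos":[0,0,-1.0],"dr":[0,0,0]},{"delta_pos":[0,0,-1.0],"dr":[0,0,0]}]'

```text
t: 28.8
ee_pos: [0.5821, 0.0755, 0.1562]
eef_rot: [0.003, -0.382, 0.924, -0.0]
wrist_force: [1.2, 1.5, 0.2]
grip_width: 0.0612
finger_force: 0.0
```

>>> drive_tool --increments '[{"delta_pos":[-0.1,0.2,0],"dr":[0,0,0.16]},{"delta_pos":[-0.2,0.4,0],"dr":[0,0,0.32]},{"delta_pos":[-0.3,0.6,0],"dr":[0,0,0.48]},{"delta_pos":[-0.4,0.8,0],"dr":[0,0,0.64]},{"delta_pos":[-0.5,1.0,0],"dr":[0,0,0.79]}]'

```text
t: 29.3
ee_pos: [0.5372, 0.2031, 0.1518]
eef_rot: [0.0, -0.191, 0.982, 0.0]
wrist_force: [0.2, -0.6, 0.7]
grip_width: 0.0616
finger_force: 0.0
```

Run:
```python
from h import *
go(.470,.4185,.15)
```

```text
dp [-0.155  1.874  0.015] dr [0.   0.   0.77] at [0.5372 0.2031 0.1518] w 0.0616 F [ 0.2 -0.6  0.7] t 29.3
```

>>> drive_tool --increments '[{"delta_pos":[-0.02,0.19,0],"dr":[0,0,0.16]},{"delta_pos":[-0.04,0.38,0],"dr":[0,0,0.32]},{"delta_pos":[-0.05,0.57,0],"dr":[0,0,0.48]},{"delta_pos":[-0.06,0.76,0],"dr":[0,0,0.64]},{"delta_pos":[-0.08,0.94,0],"dr":[0,0,0.77]},{"delta_pos":[-0.08,0.94,0],"dr":[0,0,0.77]}]'

```text
t: 29.9
ee_pos: [0.5033, 0.3123, 0.1516]
eef_rot: [0.0, -0.002, 1.0, 0.0]
wrist_force: [0.3, -0.4, 0.3]
grip_width: 0.0615
finger_force: 0.0
```

>>> drive_tool --increments '[{"delta_pos":[0.06,0.18,0],"dr":[0,0,0]},{"delta_pos":[0.11,0.36,0],"dr":[0,0,0]},{"delta_pos":[0.17,0.54,0],"dr":[0,0,0]},{"delta_pos":[0.22,0.72,0],"dr":[0,0,0]},{"delta_pos":[0.28,0.88,0],"dr":[0,0,0]},{"delta_pos":[0.28,0.88,0],"dr":[0,0,0]},{"delta_pos":[0.28,0.88,0],"dr":[0,0,0]}]'

```text
t: 30.6
ee_pos: [0.4696, 0.4161, 0.1512]
eef_rot: [-0.0, -0.002, 1.0, -0.0]
wrist_force: [-1.1, -0.7, 0.3]
grip_width: 0.0615
finger_force: 0.0
```

Run:
```python
from h import *
go(.470,.4185,.08)
W=grab('wrist');S=grab('scene')
o=np.zeros((420,760,3),np.uint8);o[:,:500]=W['img'][:,60:];b=cv2.resize(S['img'][170:270,200:330],None,fx=2,fy=2);o[:200,500:]=b
cv2.imwrite('pics/w6.png',o[:,:,::-1])
h=cv2.cvtColor(W['img'],cv2.COLOR_RGB2HSV)
m=cv2.inRange(h,(22,120,60),(34,255,255));m[280:]=0
n,_,st,ce=cv2.connectedComponentsWithStats(m)
for i in range(1,n):
    if st[i,4]>40: print(st[i],ce[i].round(1),plane(W,ce[i],.068).round(4))
```

```text
dp [-0.004  0.02   0.593] dr [-0.001 -0.001  0.009] at [0.4696 0.4161 0.1512] w 0.0615 F [-1.1 -0.7  0.3] t 30.6
[ 356    0  117   78 6374] [412.6  30. ] [0.3237 0.5209 0.068 ]
[267 184  27  10  86] [279.8 187.2] [0.4504 0.4172 0.068 ]
[272 198  18  21 308] [280.5 208.2] [0.4701 0.418  0.068 ]
```

View pics/w6.png

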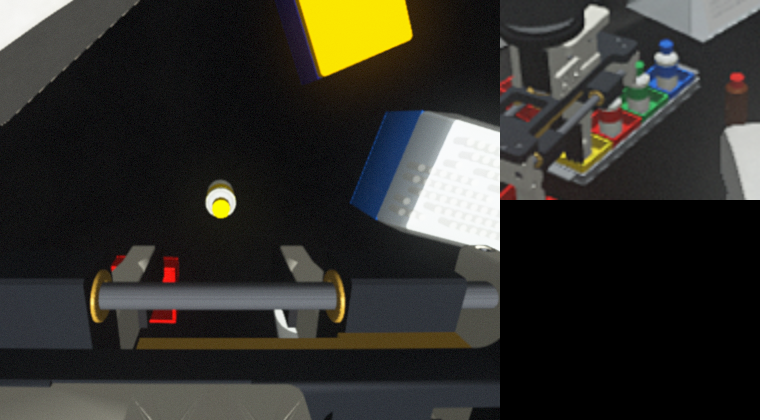

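The yellow bottle is centred between the fingers at (220,207). In the inset green stands in its cup at (640,95). I check what the gripper body could touch beside it (the tip rack).

Run:
```python
from h import *
W=pickle.load(open('pics/wrist.pkl','rb'));d=W['depth']
v,u=np.mgrid[0:235:3,0:560:3];P=[]
for a,b in zip(u.ravel(),v.ravel()):
    if d[b,a]>0:
        o,r=ray(W,(a,b));P.append(o+r*d[b,a])
P=np.array(P)
m=(P[:,2]>.05)&(P[:,1]>.45)&(P[:,0]>.38)
q=P[m];print(len(q),q.min(0),q.max(0)); i=np.argsort(q[:,1])[:5];print(q[i])
```

```text
1432 [0.38370435 0.56741632 0.05006423] [0.48523519 0.65150705 0.10072013]
[[0.48068267 0.56741632 0.05713336]
 [0.4774309  0.56757058 0.06711528]
 [0.48254322 0.56757294 0.05141993]
 [0.47641478 0.56768578 0.06103537]
 [0.47979738 0.56771099 0.05029256]]
```

Clear: the rack starts at y 0.567 and the gripper body reaches 0.515. I go down on yellow.

>>> drive_tool --increments '[{"delta_pos":[0,0.015,0.15],"dr":[0,0,0]},{"delta_pos":[0,0.015,0.35],"dr":[0,0,0]},{"delta_pos":[0,0.015,0.55],"dr":[0,0,0]},{"delta_pos":[0,0.015,0.59],"dr":[0,0,0]},{"delta_pos":[0,0.015,0.59],"dr":[0,0,0]},{"delta_pos":[0,0.015,0.59],"dr":[0,0,0]}]'

```text
t: 31.3
ee_pos: [0.4706, 0.4179, 0.0818]
eef_rot: [0.001, -0.002, 1.0, 0.0]
wrist_force: [0.3, 0.6, 0.1]
grip_width: 0.0614
finger_force: 0.0
```

Run:
```python
from h import *
go(.470,.4183,.027)
```

```text
dp [0.006 0.003 0.457] dr [0.002 0.002 0.006] at [0.4706 0.4179 0.0818] w 0.0614 F [0.3 0.6 0.1] t 31.3
```

>>> drive_tool --increments '[{"delta_pos":[0,0,0.15],"dr":[0,0,0]},{"delta_pos":[0,0,0.3],"dr":[0,0,0]},{"delta_pos":[0,0,0.42],"dr":[0,0,0]},{"delta_pos":[0,0,0.455],"dr":[0,0,0]},{"delta_pos":[0,0,0.455],"dr":[0,0,0]}]'

```text
t: 31.8
ee_pos: [0.47, 0.4175, 0.026]
eef_rot: [-0.0, -0.002, 1.0, -0.0]
wrist_force: [0.2, 0.0, -0.1]
grip_width: 0.0612
finger_force: 0.0
```

>>> drive_tool --increments '[{"delta_pos":[0,0,0],"dr":[0,0,0]},{"delta_pos":[0,0,0],"dr":[0,0,0]},{"delta_pos":[0,0,0],"dr":[0,0,0]},{"delta_pos":[0,0,0],"dr":[0,0,0]},{"delta_pos":[0,0,0],"dr":[0,0,0]},{"delta_pos":[0,0,0],"dr":[0,0,0]},{"delta_pos":[0,0,0],"dr":[0,0,0]},{"delta_pos":[0,0,0],"dr":[0,0,0]}]' --fingers 0.1 --grip_force 20

```text
t: 32.6
ee_pos: [0.4701, 0.4178, 0.0262]
eef_rot: [0.0, -0.002, 1.0, 0.0]
wrist_force: [-0.5, 0.9, 1.9]
grip_width: 0.027
finger_force: 20.0
```

>>> drive_tool --increments '[{"delta_pos":[0,0,-0.1],"dr":[0,0,0]},{"delta_pos":[0,0,-0.3],"dr":[0,0,0]},{"delta_pos":[0,0,-0.5],"dr":[0,0,0]},{"delta_pos":[0,0,-0.7],"dr":[0,0,0]},{"delta_pos":[0,0,-0.9],"dr":[0,0,0]},{"delta_pos":[0,0,-1.0],"dr":[0,0,0]},{"delta_pos":[0,0,-1.0],"dr":[0,0,0]}]'

```text
t: 33.3
ee_pos: [0.4705, 0.4184, 0.1482]
eef_rot: [0.001, -0.002, 1.0, 0.001]
wrist_force: [0.5, 0.4, -0.2]
grip_width: 0.0269
finger_force: 20.0
```

Run:
```python
from h import *
go(.5940,.1932,.148,-135)
```

```text
dp [-1.023 -1.88  -0.002] dr [ 0.004  0.006 -1.564] at [0.4705 0.4184 0.1482] w 0.0269 F [ 0.5  0.4 -0.2] t 33.3
```

>>> drive_tool --increments '[{"delta_pos":[-0.06,-0.12,0],"dr":[0,0,-0.1]},{"delta_pos":[-0.14,-0.28,0],"dr":[0,0,-0.22]},{"delta_pos":[-0.22,-0.44,0],"dr":[0,0,-0.34]},{"delta_pos":[-0.3,-0.6,0],"dr":[0,0,-0.46]},{"delta_pos":[-0.38,-0.76,0],"dr":[0,0,-0.58]},{"delta_pos":[-0.45,-0.9,0],"dr":[0,0,-0.7]},{"delta_pos":[-0.5,-0.98,0],"dr":[0,0,-0.78]}]'

```text
t: 34.0
ee_pos: [0.5299, 0.2983, 0.1443]
eef_rot: [-0.001, -0.196, 0.981, -0.001]
wrist_force: [-0.7, 0.1, -1.0]
grip_width: 0.0268
finger_force: 20.0
```

>>> drive_tool --increments '[{"delta_pos":[-0.02,-0.15,0],"dr":[0,0,-0.1]},{"delta_pos":[-0.04,-0.3,0],"dr":[0,0,-0.22]},{"delta_pos":[-0.06,-0.45,0],"dr":[0,0,-0.34]},{"delta_pos":[-0.08,-0.6,0],"dr":[0,0,-0.46]},{"delta_pos":[-0.1,-0.75,0],"dr":[0,0,-0.58]},{"delta_pos":[-0.12,-0.9,0],"dr":[0,0,-0.7]},{"delta_pos":[-0.13,-1.0,0],"dr":[0,0,-0.785]},{"delta_pos":[-0.13,-1.0,0],"dr":[0,0,-0.785]}]'

```text
t: 34.8
ee_pos: [0.5903, 0.1937, 0.1442]
eef_rot: [-0.001, -0.382, 0.924, -0.0]
wrist_force: [-0.2, 1.0, -0.4]
grip_width: 0.0268
finger_force: 20.0
```

Run:
```python
from h import *
go(.5940,.1932,.075,-135)
```

```text
dp [-0.02  -0.025  0.577] dr [ 0.002 -0.005 -0.001] at [0.5903 0.1937 0.1442] w 0.0268 F [-0.2  1.  -0.4] t 34.8
```

>>> drive_tool --increments '[{"delta_pos":[-0.01,-0.02,0],"dr":[0,0,0]},{"delta_pos":[-0.01,-0.02,0],"dr":[0,0,0]},{"delta_pos":[-0.01,-0.02,0.12],"dr":[0,0,0]},{"delta_pos":[-0.01,-0.02,0.27],"dr":[0,0,0]},{"delta_pos":[-0.01,-0.02,0.42],"dr":[0,0,0]},{"delta_pos":[-0.01,-0.02,0.55],"dr":[0,0,0]},{"delta_pos":[-0.01,-0.02,0.58],"dr":[0,0,0]},{"delta_pos":[-0.01,-0.02,0.58],"dr":[0,0,0]}]'

```text
t: 35.6
ee_pos: [0.5928, 0.1947, 0.0759]
eef_rot: [-0.001, -0.383, 0.924, -0.0]
wrist_force: [0.0, 0.4, -0.7]
grip_width: 0.0268
finger_force: 20.0
```

Run:
```python
from h import *
go(.5940,.1932,.0335,-135)
```

```text
dp [ 0.002 -0.016  0.353] dr [ 0.    -0.002  0.002] at [0.5928 0.1947 0.0759] w 0.0268 F [ 0.   0.4 -0.7] t 35.6
```

>>> drive_tool --increments '[{"delta_pos":[0,-0.01,0.1],"dr":[0,0,0]},{"delta_pos":[0,-0.015,0.2],"dr":[0,0,0]},{"delta_pos":[0,-0.015,0.28],"dr":[0,0,0]},{"delta_pos":[0,-0.015,0.33],"dr":[0,0,0]},{"delta_pos":[0,-0.015,0.35],"dr":[0,0,0]},{"delta_pos":[0,-0.015,0.35],"dr":[0,0,0]}]'

```text
t: 36.2
ee_pos: [0.5944, 0.1931, 0.0339]
eef_rot: [-0.0, -0.383, 0.924, -0.0]
wrist_force: [-0.2, -1.3, -1.3]
grip_width: 0.0266
finger_force: 20.0
```

>>> drive_tool --increments '[{"delta_pos":[0,0,0.008],"dr":[0,0,0]},{"delta_pos":[0,0,0.018],"dr":[0,0,0]},{"delta_pos":[0,0,0.018],"dr":[0,0,0]}]'

```text
t: 36.5
ee_pos: [0.5946, 0.1933, 0.0324]
eef_rot: [0.0, -0.383, 0.924, 0.0]
wrist_force: [-0.3, -0.5, -1.1]
grip_width: 0.0271
finger_force: 20.0
```

>>> drive_tool --increments '[{"delta_pos":[0,0,0.008],"dr":[0,0,0]},{"delta_pos":[0,0,0.013],"dr":[0,0,0]},{"delta_pos":[0,0,0.013],"dr":[0,0,0]}]'

```text
t: 36.8
ee_pos: [0.5954, 0.1938, 0.0322]
eef_rot: [0.001, -0.383, 0.924, 0.0]
wrist_force: [-2.2, -0.4, 7.3]
grip_width: 0.0264
finger_force: 20.1
```

Contact. I release, lift and back off.

>>> drive_tool --increments '[{"delta_pos":[0,0,0],"dr":[0,0,0]},{"delta_pos":[0,0,0],"dr":[0,0,0]},{"delta_pos":[0,0,0],"dr":[0,0,0]},{"delta_pos":[0,0,0],"dr":[0,0,0]},{"delta_pos":[0,0,0],"dr":[0,0,0]},{"delta_pos":[0,0,0],"dr":[0,0,0]}]' --fingers 0.7

```text
t: 37.4
ee_pos: [0.5945, 0.1932, 0.0305]
eef_rot: [-0.0, -0.383, 0.924, -0.0]
wrist_force: [0.3, 0.3, -0.1]
grip_width: 0.0604
finger_force: 0.0
```

>>> drive_tool --increments '[{"delta_pos":[0,0,-0.1],"dr":[0,0,0]},{"delta_pos":[0,0,-0.25],"dr":[0,0,0]},{"delta_pos":[0,0,-0.4],"dr":[0,0,0]},{"delta_pos":[0,0,-0.6],"dr":[0,0,0]},{"delta_pos":[0,0,-0.8],"dr":[0,0,0]},{"delta_pos":[0,0,-1.0],"dr":[0,0,0]},{"delta_pos":[0,0,-1.0],"dr":[0,0,0]}]'

```text
t: 38.1
ee_pos: [0.5967, 0.1941, 0.1557]
eef_rot: [0.004, -0.383, 0.924, 0.0]
wrist_force: [-0.2, -0.6, 0.9]
grip_width: 0.0617
finger_force: 0.0
```

>>> drive_tool --increments '[{"delta_pos":[0.0,0.2,-0.1],"dr":[0,0,0]},{"delta_pos":[0.0,0.4,-0.3],"dr":[0,0,0]},{"delta_pos":[0.0,0.6,-0.5],"dr":[0,0,0]},{"delta_pos":[0.0,0.8,-0.6],"dr":[0,0,0]},{"delta_pos":[0.0,1.0,-0.6],"dr":[0,0,0]},{"delta_pos":[0.0,1.0,-0.6],"dr":[0,0,0]},{"delta_pos":[0.0,1.0,-0.6],"dr":[0,0,0]}]'

```text
t: 38.8
ee_pos: [0.5093, 0.2782, 0.223]
eef_rot: [0.0, -0.383, 0.924, 0.0]
wrist_force: [0.7, -0.2, -0.4]
grip_width: 0.0613
finger_force: 0.0
```

Run:
```python
from h import *
S=grab('scene');T=grab('top')
b=cv2.resize(S['img'][140:270,200:400],None,fx=2,fy=2);a=cv2.resize(T['img'][180:300,180:480],None,fx=1.3,fy=1.3)
o=np.zeros((260,800,3),np.uint8);o[:,:400]=b;o[:a.shape[0],400:400+a.shape[1]]=a
cv2.imwrite('pics/end.png',o[:,:,::-1]); print(arm.sense()['ee_pos'])
```

```text
[0.50979313 0.27753831 0.22252482]
```

View pics/end.png

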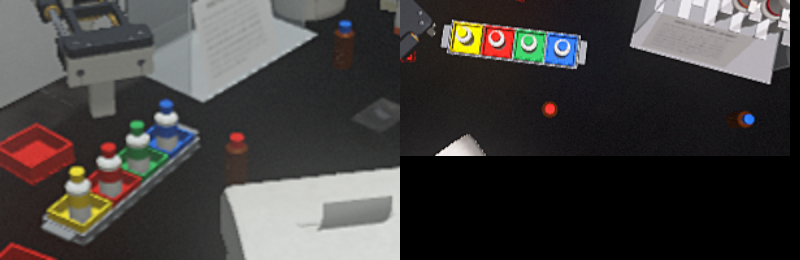

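All four bottles stand upright in matching cups: yellow (78,185), red (108,160), green (137,138) and blue (166,115). The brown pair stands untouched at (236,150) and (345,40), and the arm is clear.

```bash
python3 -c "
from plant import job
print(job.finish_job())"
```

```text
the job is handed in; nothing more can be done
None
```

The job is handed in: all four white bottles stand upright in the caddy cups of their own colours, and the two brown bottles were left where they stood.

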